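# Store a culture box in the gas-purge drawer

## Task

Pull the drawer of the low cabinet out to its stop, gently stand the square lidded culture box (not the round vessels) upright in it, and push the drawer gently and fully home. Only then, with the drawer shut, hold the purge button on the small console fully down for about three seconds (never less than two) and let it go. Leave the round vessels where they stand.

Things in the scene. Friction and masses are not known exactly. Their poses are not given: they have to be found in the camera images.
- cabinet: Low bench cabinet, bare aluminium with clear top panel, fixed; one drawer. 230 mm deep (x), 220 wide (y), 145 high; inside, 112 mm of room above the drawer floor. Origin: on the work surface below the middle of its front face (the plane the 14 mm thick drawer front lies against when shut). x points level into the cabinet, so the drawer comes out along -x; y sideways; z up.
- drawer (a joint): How far the drawer is out, in m: 0 = fully home, 0.16 = out against its stop. Starts 0 to 12 mm out. It slides stiffly (about 2 N), has no spring and stays where it is left.
- drawer_handle (a point): Middle of the drawer's handle: level round steel bar, 12 mm thick, 120 mm long (along the cabinet's y), on two 10 mm posts 52 mm either side of its middle. Bar axis 45 mm in front of the white drawer front, 112 mm above the work surface; the drawer front's top edge is at 141 mm. Moves with the drawer; axes as the cabinet's.
- drawer_floor (a point): Centre of the drawer tray's inner floor, 21 mm above the work surface; moves with the drawer, axes as the cabinet's. Inside 180 x 180 mm; 5 mm side and back walls rise 30 mm over the floor, the white front 120 mm. With the drawer at its stop the uncovered tray reaches from 90 mm in front (-x) of this point to 65 mm behind it; the rest is under the cabinet's top.
- culture_box: The square culture box, loose, about 0.2 kg: clear body 54 x 54 mm and 66 mm high, with a fixed white square lid 58 x 58 mm from 66 to 90 mm height (rigid, does not come off). Origin: centre of its underside; x and y square to its sides, z up.
- console: Grey console block, fixed, 100 mm (x) x 120 mm (y) x 45 mm high, with the purge button on top. Origin: centre of its underside.
- purge_top (a point): Centre of the top of the round grey purge button (40 mm across, in a black collar 56 mm across) at its resting height, 68 mm above the work surface; moves down with the button.
- purge (a joint): How far the purge button is pressed, in m: 0 = up, 0.007 = fully down. A spring pushes it back: about 2 N starts it moving, 6 N holds it fully down. It counts as down beyond 0.005.
- round_jar: Round jar, loose, same plastic and height as the culture box: 54 mm across, white lid 58 mm across, 90 mm high. Leave alone. Origin: centre of its underside.
- bottle: Round bottle with a narrow neck and white cap, loose, 66 mm across, 145 mm high. Leave alone. Origin: centre of its underside.
Mind the look-alikes: they are no part of the job. What is shaped like the culture_box but black or red is not meant.

How it is judged (in metres and radians):
On the way, in this order (a step that is already met when the one before it is completed fails the run):
1. the drawer is out at its stop (within 6 mm) (value of joint drawer above 0.154 m), for 0.2 s.
2. the culture box stands upright on the floor of the pulled-out drawer, let go (x of culture_box in the frame of drawer_floor between -0.07 and 0.07 m and y of culture_box in the frame of drawer_floor between -0.07 and 0.07 m and z of culture_box in the frame of drawer_floor between -0.006 and 0.008 m and angle between culture_box's own z axis and vertical below 0.12 rad and contact force between the fingers and culture_box below 0.1 N and value of joint drawer above 0.08 m), for 0.3 s.
3. the drawer is fully home (within 5 mm) with the box standing in it (x of culture_box in the frame of drawer_floor between -0.07 and 0.07 m and y of culture_box in the frame of drawer_floor between -0.07 and 0.07 m and z of culture_box in the frame of drawer_floor between -0.006 and 0.008 m and angle between culture_box's own z axis and vertical below 0.12 rad and value of joint drawer below 0.005 m), for 0.2 s.
4. the purge button is held down, past 5 of its 7 mm, for 2 s with the drawer shut (value of joint purge above 0.005 m and value of joint drawer below 0.005 m), for 2 s.
At the end, for the whole second after the job is handed in: The culture box stands upright (within 0.12 rad) and at rest on the drawer's floor, within 70 mm of its centre each way and let go; the drawer is home within 5 mm; the purge button is up again (within 1.5 mm) (all of step 3 and contact force between the fingers and culture_box below 0.1 N and value of joint purge below 0.0015 m and linear speed of culture_box below 0.02 m/s); the robot touches nothing.
It fails at once if the purge button is pressed (past 3 mm) while the drawer is more than 20 mm open (value of joint purge above 0.003 m and value of joint drawer above 0.02 m).
It fails at once if the culture box is dropped, thrown or slammed about (faster than 0.6 m/s out of the fingers) (linear speed of culture_box above 0.6 m/s and contact force between the fingers and culture_box below 0.1 N).
It fails at once if the culture box is tipped over (angle between culture_box's own z axis and vertical above 1 rad).
It fails at once if another vessel is moved more than 25 mm (distance of any of round_jar, bottle from where it was at the start of the episode above 0.025 m).
It also fails if it takes over 72 s, if anything falls off the work surface, if the arm or the gripper's body presses on something with over 40 N, if the wrist force passes 120 N, or if a joint passes its speed limit or range.

## Robot

A 6-joint arm with a two-finger parallel gripper is mounted at the origin on the work surface. World frame = base frame: x ahead of the robot, y to its left, z up, the work surface at z = 0. Lengths are in m, angles in degrees, forces in N, time in s.
With the tool pointing down it reaches from about 0.375 to 0.9 m from the base axis. Payload 3.1 kg.
Tool frame: the origin (TCP) lies where the fingers leave the gripper's body, on its centre line; the fingertips stand 70 mm ahead of it and the grasp point (between the pads) lies 51 mm ahead of it; y points along the fingers, z is the direction in which the jaws open and shut, and the axes are right-handed (so a half turn about y gives the same grasp; the last joint's range is limited). The gripper opens to 87 mm and grips with 3 to 60 N. Pads are 19 mm wide; open, the fingers measure 117 mm over their backs; the gripper's body (75 mm by 190 mm) begins 51 mm behind the grasp point.
Start: joints at [57.324, 30.224, 82.088, -0, 67.689, -10.227], TCP at [0.239, 0.578, 0.292] pointing down, gripper open.
Joint ranges: [-176.69, 176.69], [-43.24, 126.21], [12.49, 139.97], [-82, 262], [0, 151.66], [-163.58, 163.58]. Speed limits (degrees/s): [159.86, 159.86, 180, 180, 180, 180].

## Interface

Orientations are given as a 3x3 rotation matrix whose columns are the frame's x, y, z axes.
In Python, from rig import bot gives the robot as it stands.
- The arm moves only by the shell command python3 -m pendant 'ROWS'. ROWS is JSON, a list of rows, each a list of 3 entries, a list of its own where there are three numbers: the shift along the tool's x, y, z in cm, then the turn, a rotation vector about the tool's x, y, z in rad, then the closure, from 0 (fully open) to 1 (shut). In form: [[[dx, dy, dz], [ax, ay, az], jaw], ...]. A call has 1 to 20 rows; each row shifts and turns the commanded pose from where the row before left it, along the tool's axes as they then stand; what a row does not reach is not made up. A row lasts 1/12 s, in which the tool goes at most 41.7 mm and 7.16 degrees, less where a joint would pass 70% of its speed; a pose out of reach is approached as far as the arm can. A call with a gripper value outside its range is refused whole. The fingers move at their own pace and stop on an object; the grip force is fixed at half the most. Time passes only in rows, so rows that do not move let the fingers close. It gives the time, the measured TCP pose, the force and the opening at its end, in the units of the state.
- bot.read_state(): the state, without advancing time (a new reading comes with each control period).
- bot.capture(name): name is "side" or "top"; returns a dict with "img" (420x560x3 uint8, red, green, blue), "fx", "fy", "cx", "cy" (pixels), "R" (3x3) and "t" (3): a world point X has camera coordinates R X + t. Camera axes: x right, y down, z forward; pixel columns grow to the right and rows downward; lengths in m; the calibration is good to about 2 mm. A picture is of the moment at which its call begins. There is no depth.
- bot.hand_in(): hands the job in, once; it reports no verdict.
The state is a dict: "time_s": time; "joint_positions": joint angles; "qvel": joint speeds; "tau": joint torques, N m; "position": TCP position; "tcp_rot": TCP orientation; "force": force on the tool from outside, world axes, zero at the start; "moment": the same for the moment, N m; "opening": opening from 0.0 (shut) to 1.0 (fully open).
Only numpy, scipy, OpenCV 4.12 (cv2) and the standard library are available. Lean on these libraries where they do the work, as an engineer would, in place of code of your own. Each camera call takes 0.05 s, during which the arm holds its last target.

## Working session

There is one attempt and no reset: what is moved stays moved. The work goes in short steps, Python scripts to look and compute and a shell command to move; the robot and the scene stay as the last step left them, time stands still between calls to the robot, and variables do not carry over. Pictures are saved under pics/ and viewed, and the job is handed in when it is done.

```bash
ls; mkdir -p pics
python3 - <<'E'
from rig import bot
import cv2,numpy as np
s=bot.read_state()
for k in s: print(k,np.round(s[k],3).tolist())
for n in("side","top"):
    c=bot.capture(n); cv2.imwrite(f"pics/{n}0.png",cv2.cvtColor(c["img"],cv2.COLOR_RGB2BGR))
    print(n,c["fx"],c["fy"],c["cx"],c["cy"],np.round(c["R"],4).tolist(),np.round(c["t"],4).tolist(), (-np.array(c["R"]).T@c["t"]).round(3))
E
```

```text
pics
time_s 0.0
joint_positions [57.326, 30.278, 82.154, -0.002, 67.688, -10.225]
qvel [-0.03, -0.029, -0.026, 0.033, -0.062, 0.093]
tau [0.001, -44.004, -17.659, 0.063, 0.058, -0.0]
position [0.238, 0.577, 0.291]
tcp_rot [[0.924, -0.001, 0.382], [-0.382, -0.002, 0.924], [-0.0, -1.0, -0.002]]
force [0.741, -0.684, -0.69]
moment [-0.02, -0.019, -0.004]
opening 1.004
side 443.54156178674987 443.54156178674987 281.66214773668406 206.91840467558012 [[-0.993, -0.1181, 0.0088], [-0.0835, 0.6453, -0.7594], [0.084, -0.7548, -0.6506]] [0.6032, 0.1734, 1.0206] [0.528 0.73  0.79 ]
top 448.42794311585476 448.42794311585476 280.5072402477914 203.68420772024103 [[0.0869, -0.9962, -0.0045], [-0.9738, -0.084, -0.2115], [0.2103, 0.0227, -0.9774]] [-0.1244, 0.6043, 0.9566] [ 0.398 -0.095  1.062]
```

View pics/side0.png

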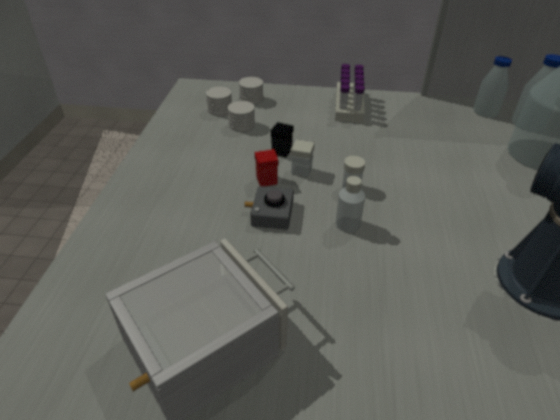

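View pics/top0.png

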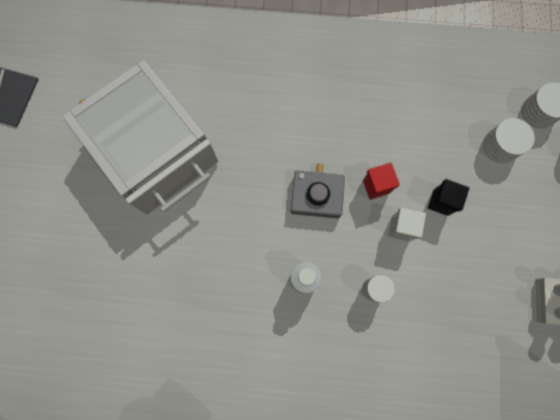

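Side view: cabinet lower left, with its handle around (270,270), console at (272,203), white square box at (302,157) between the red and black ones, jar at (354,170) and bottle at (350,205). Top view: handle at (185,187), console at (318,193), box at (411,223), jar at (380,289), bottle at (305,277). I'll zoom in to get exact pixels.

```bash
cat > h.py <<'E'
import numpy as np,cv2
from rig import bot
def ray(c,u,v):
    R=np.array(c["R"]);t=np.array(c["t"]);d=R.T@np.array([(u-c["cx"])/c["fx"],(v-c["cy"])/c["fy"],1.]);return -R.T@t,d
def onz(c,u,v,z):
    o,d=ray(c,u,v);return o+d*(z-o[2])/d[2]
def proj(c,X):
    p=np.array(c["R"])@np.array(X)+np.array(c["t"]);return np.array([c["fx"]*p[0]/p[2]+c["cx"],c["fy"]*p[1]/p[2]+c["cy"]])
def tri(c1,p1,c2,p2):
    o1,d1=ray(c1,*p1);o2,d2=ray(c2,*p2)
    s=np.linalg.lstsq(np.stack([d1,-d2],1),o2-o1,rcond=None)[0]
    a=o1+s[0]*d1;b=o2+s[1]*d2;return (a+b)/2,np.linalg.norm(a-b)
def crop(c,x0,y0,w,h,k,name):
    im=cv2.cvtColor(c["img"],cv2.COLOR_RGB2BGR)[y0:y0+h,x0:x0+w]
    im=cv2.resize(im,None,fx=k,fy=k,interpolation=cv2.INTER_CUBIC)
    for i in range(0,w,20): cv2.putText(im,str(x0+i),(i*k,8),0,.3,(0,0,255),1);cv2.line(im,(i*k,10),(i*k,14),(0,0,255),1)
    for j in range(0,h,20): cv2.putText(im,str(y0+j),(0,j*k+4),0,.3,(0,0,255),1)
    cv2.imwrite("pics/"+name+".png",im)
E
python3 - <<'E'
from h import *
t=bot.capture("top"); s=bot.capture("side")
crop(t,60,55,160,145,5,"tcab"); crop(t,290,150,160,120,5,"tmid"); crop(s,200,110,180,130,4,"smid"); crop(s,100,230,200,150,4,"scab")
def big(c,m,roi):
    x,y,w,h=roi;mm=np.zeros_like(m);mm[y:y+h,x:x+w]=m[y:y+h,x:x+w]
    cs,_=cv2.findContours(mm,cv2.RETR_EXTERNAL,cv2.CHAIN_APPROX_NONE);return max(cs,key=cv2.contourArea)
g=t["img"].astype(int)
print(g[223,411],g[223,405],g[240,405],g[200,411],g[289,380],g[193,318],g[278,305])
m=((g.min(2)>165)).astype(np.uint8)
for nm,roi,z in (("box",(390,200,45,45),.09),("jar",(360,270,45,40),.09),("bottle",(285,255,45,45),.145)):
    k=big(t,m,roi); r=cv2.minAreaRect(k); M=cv2.moments(k)
    print(nm,r,M["m10"]/M["m00"],M["m01"]/M["m00"],onz(t,*r[0],z).round(4))
    print([onz(t,*p,z).round(4).tolist() for p in cv2.boxPoints(r)])
E
```

```text
[182 185 176] [181 185 176] [98 99 96] [155 155 150] [181 184 175] [115 110 110] [182 186 177]
box ((410.94805908203125, 221.46142578125), (24.156160354614258, 24.214088439941406), 10.007979393005371) 410.93461538461537 221.58461538461538 [ 0.5921 -0.3612  0.09  ]
[[0.5677, -0.3313, 0.09], [0.6218, -0.3389, 0.09], [0.6168, -0.3914, 0.09], [0.5629, -0.3833, 0.09]]
jar ((381.0, 288.0), (26.0, 24.0), 90.0) 381.1368925393566 287.85797399041746 [ 0.4427 -0.3015  0.09  ]
[[0.4678, -0.2748, 0.09], [0.4723, -0.326, 0.09], [0.4178, -0.3278, 0.09], [0.4134, -0.2773, 0.09]]
bottle ((309.0, 274.0000305175781), (17.88854217529297, 20.57182502746582), 26.56505012512207) 308.6974262397991 273.4494664155681 [ 0.4554 -0.1437  0.145 ]
[[0.4428, -0.1191, 0.145], [0.4813, -0.1348, 0.145], [0.468, -0.1684, 0.145], [0.4298, -0.1524, 0.145]]
```

View pics/tcab.png

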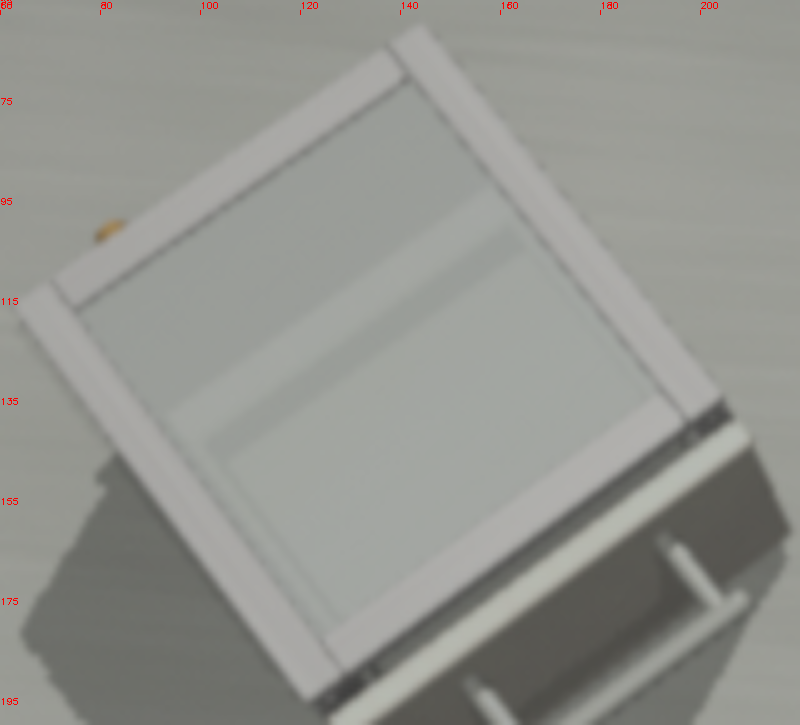

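View pics/tmid.png

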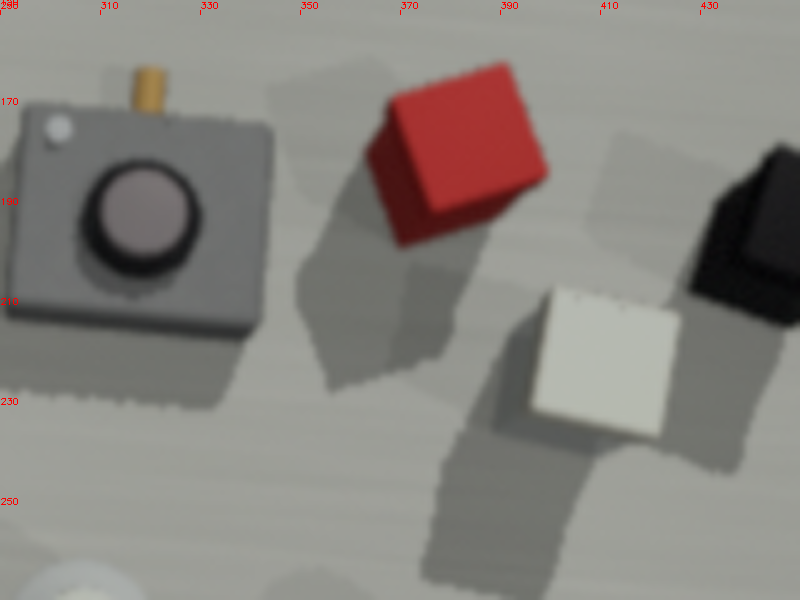

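View pics/smid.png

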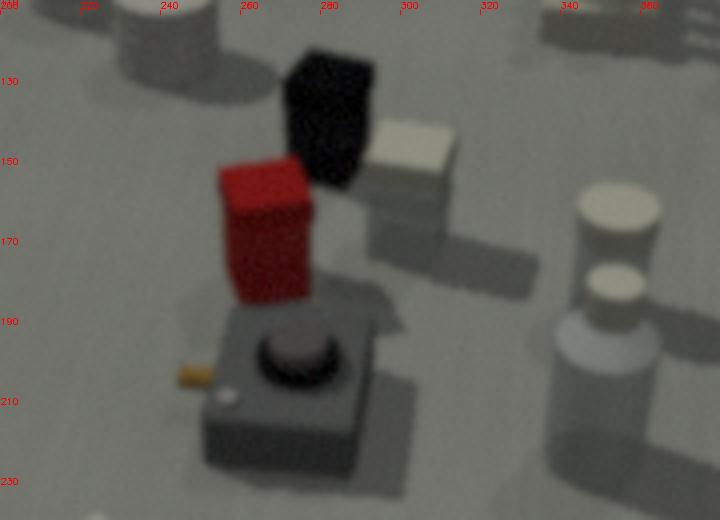

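View pics/scab.png

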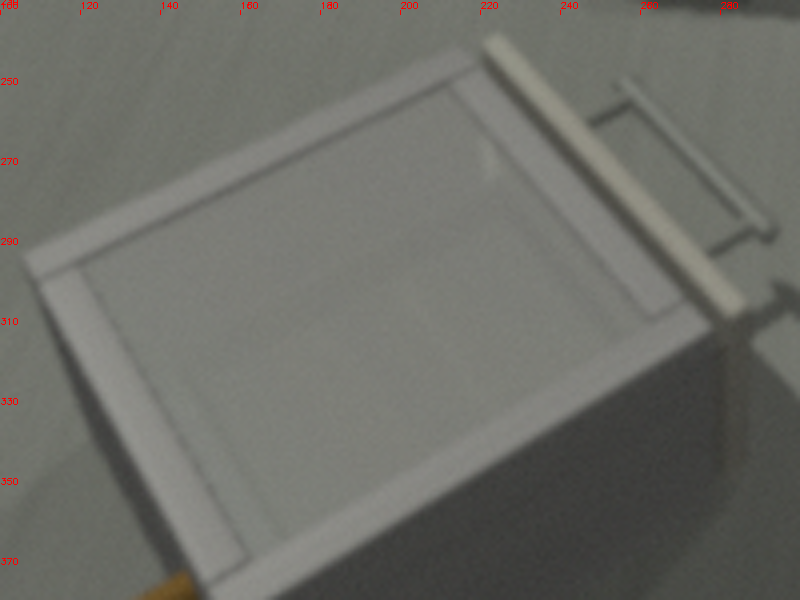

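Run:
```python
from h import *
t=bot.capture("top"); s=bot.capture("side")
crop(t,110,130,120,90,6,"thand")
f=lambda l,c,z:np.array([onz(c,*p,z) for p in l])
c=f([(400.2,207.6),(426.2,213.4),(421.8,237.2),(396.4,232)],t,.09)
print("box top",c.round(4).tolist(),c.mean(0),[np.linalg.norm(c[i]-c[i-1]).round(4) for i in range(4)])
for i in range(4):
    d=c[i]-c[i-1];print(np.degrees(np.arctan2(d[1],d[0])))
c=f([(292,142),(313.7,142.5),(311,153),(290,152)],s,.09)
print("box side",c.round(4).tolist(),c.mean(0))
c=f([(144,59.4),(63,116.6),(122.4,195.4),(205.6,135)],t,.145)
print("cab top",c.round(4).tolist(),[np.linalg.norm(c[i]-c[i-1]).round(4) for i in range(4)])
for i in range(4):
    d=c[i]-c[i-1];print(np.degrees(np.arctan2(d[1],d[0])))
print("front mid",(c[2]+c[3])/2)
print("handle side ends",onz(s,255.5,249.5,.112),onz(s,292.5,288,.112))
print("button top",onz(t,318.5,192,.068),"side",onz(s,274.5,195.3,.068))
```

```text
box top [[0.6212, -0.3368, 0.09], [0.6131, -0.3942, 0.09], [0.5593, -0.3857, 0.09], [0.566, -0.3302, 0.09]] [ 0.58988565 -0.36171045  0.09      ] [np.float64(0.0556), np.float64(0.058), np.float64(0.0544), np.float64(0.0559)]
-6.802705143918966
-98.07307208468475
170.95512117529242
83.13229106400166
box side [[0.6226, -0.3768, 0.09], [0.5593, -0.3825, 0.09], [0.5634, -0.3264, 0.09], [0.6229, -0.3237, 0.09]] [ 0.59205113 -0.35233546  0.09      ]
cab top [[0.9003, 0.2617, 0.145], [0.7488, 0.4178, 0.145], [0.5846, 0.2595, 0.145], [0.7331, 0.1013, 0.145]] [np.float64(0.2316), np.float64(0.2175), np.float64(0.2282), np.float64(0.217)]
43.816635059421664
134.11955502801774
-136.0395460637003
-46.79924531925868
front mid [0.65887401 0.18037391 0.145     ]
handle side ends [0.65371955 0.08711414 0.112     ] [0.56588143 0.17985472 0.112     ]
button top [ 0.64661782 -0.15574856  0.068     ] side [ 0.64470119 -0.15170423  0.068     ]
```

View pics/thand.png

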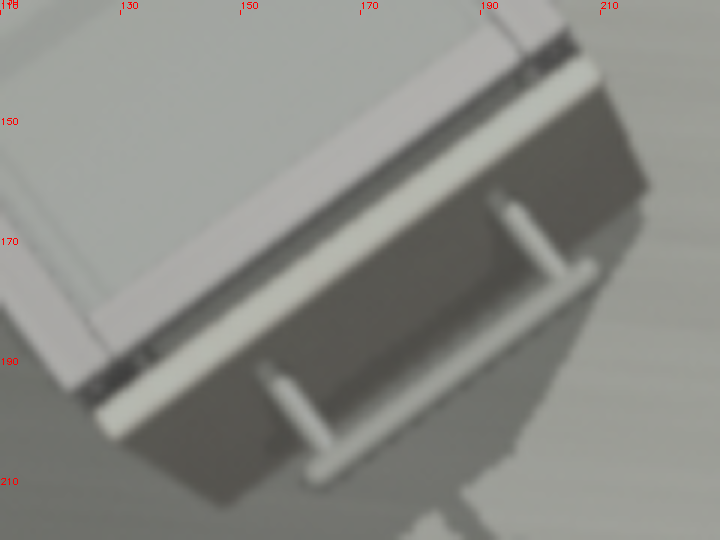

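Run:
```python
from h import *
t=bot.capture("top"); s=bot.capture("side")
a=onz(t,209.7,174.3,.114);b=onz(t,162,209.2,.114);d=b-a
print("handle top",a,b,(a+b)/2,np.linalg.norm(d),np.degrees(np.arctan2(d[1],d[0]))-90)
for p,q in (((209.7,174.3),(255.5,249.5)),((162,209.2),(292.5,288))): print(tri(t,p,s,q))
yaw=np.radians(43.8);X=np.array([np.cos(yaw),np.sin(yaw)]);Y=np.array([-X[1],X[0]])
o=np.array([.6589,.1804])
h=((a+b)/2)[:2]-o;print("handle in cab",h@X,h@Y)
# drawer front top edges z=.141
for p in ((209,141),(128,203)): 
    w=onz(t,*p,.141)[:2]-o;print("front outer edge",w@X,w@Y)
# box faces via both cams, subpixel lid mask
for c,roi,nm in ((t,(385,195,55,55),"t"),(s,(284,134,40,30),"s")):
    g=cv2.GaussianBlur(c["img"],(3,3),0).astype(int);x,y,w,h=roi
    m=np.zeros(g.shape[:2],np.uint8)
    br=g.mean(2);print(nm,br[y:y+h,x:x+w].max(),np.percentile(br[y:y+h,x:x+w],30))
    np.set_printoptions(linewidth=250)
    if nm=="s": print(br[136:160:1,288:318:2].astype(int))
# predicted lid corners in side for centre
for cen in ((.590,-.362),(.591,-.358)):
  th=np.radians(-7.8);R=np.array([[np.cos(th),-np.sin(th)],[np.sin(th),np.cos(th)]])
  print([proj(s,[*(np.array(cen)+R@np.array(k)*.029),.09]).round(1).tolist() for k in((1,1),(1,-1),(-1,-1),(-1,1))])
  print([proj(t,[*(np.array(cen)+R@np.array(k)*.029),.09]).round(1).tolist() for k in((1,1),(1,-1),(-1,-1),(-1,1))])
```

```text
handle top [0.65452068 0.08779045 0.114     ] [0.56796171 0.18112381 0.114     ] [0.6112412  0.13445713 0.114     ] 0.1272932479224412 42.84337222999525
(array([0.65413137, 0.08797699, 0.1131081 ]), np.float64(0.0012205216125895913))
(array([0.56685864, 0.18120573, 0.11397356]), np.float64(0.0021952308329272947))
handle in cab -0.0661972729551779 -0.00017302363521719955
front outer edge -0.015196351426284432 -0.10636319167018533
front outer edge -0.01823843661210133 0.10918270012172092
t 181.33333333333334 112.66666666666667
s 138.66666666666666 72.23333333333332
[[  4  13  59 103 110 110 109 110 111 111 110 111 110 110 110]
 [  3  14  59 103 110 110 109 111 111 110 111 111 110 110 111]
 [  2  12  58 105 112 111 110 112 112 110 111 112 110 110 111]
 [  4  12  58 106 119 117 115 116 115 112 112 113 111 110 111]
 [  9  14  59 109 127 126 124 124 121 117 116 115 113 110 110]
 [ 11  15  61 113 133 134 132 131 128 125 124 121 117 110 111]
 [  8  16  65 118 135 137 136 136 134 132 131 129 122 110 111]
 [  6  17  70 122 137 137 138 137 136 135 135 135 124 109 111]
 [  7  19  75 125 137 137 
[... 542 characters left out ...]
[ 28  61  69  69  70  72  74  75  80  84  87  79  81 106 110]
 [ 39  66  70  69  69  69  70  69  71  72  75  70  80 106 111]
 [ 52  70  71  71  69  70  69  68  68  69  70  66  79 105 111]
 [ 62  72  73  73  70  70  70  69  68  70  69  65  77 105 111]
 [ 69  74  74  73  70  72  72  71  71  72  70  66  77 105 111]
 [ 75  75  72  71  70  71  73  71  72  74  72  66  79 106 111]
 [ 84  77  71  69  69  70  71  70  72  74  72  66  83 108 112]]
[[290.6, 149.4], [295.2, 139.0], [314.5, 141.8], [310.4, 152.4]]
[[400.4, 207.0], [426.4, 212.6], [422.3, 238.1], [396.0, 232.3]]
[[290.1, 150.1], [294.8, 139.6], [314.0, 142.5], [310.0, 153.1]]
[[398.6, 206.4], [424.6, 212.1], [420.5, 237.5], [394.2, 231.7]]
```

```bash
cat > plan.py <<'E'
import numpy as np,sys
from scipy.spatial.transform import Rotation as Ro
from rig import bot
def plan(target,heading,n,pos=None):
    """uniform rows: tool down, jaw axis z at heading (deg)"""
    s=bot.read_state();R=np.array(s["tcp_rot"]);p=np.array(s["position"]) if pos is None else np.array(pos)
    h=np.radians(heading);z=np.array([np.cos(h),np.sin(h),0]);y=np.array([0,0,-1.]);x=np.cross(y,z)
    Rt=np.stack([x,y,z],1);w=Ro.from_matrix(R.T@Rt).as_rotvec()/n
    S=sum(Ro.from_rotvec(w*k).as_matrix() for k in range(n))
    d=np.linalg.solve(S,R.T@(np.array(target)-p))*100
    print("n",n,"d cm",d.round(2).tolist(),"w",w.round(4).tolist(),"|d|",np.linalg.norm(d).round(2),"now",p.round(4),"t",s["time_s"])
if __name__=="__main__":
    a=[float(v) for v in sys.argv[1:]]; plan(a[:3],a[3],int(a[4]))
E
python3 plan.py 0.611 0.1345 0.24 43.6 17
```

```text
n 17 d cm [3.29, 0.31, -0.96] w [0.0, 0.0246, 0.0] |d| 3.44 now [0.2386 0.5776 0.2921] t 0.4
```

```bash
python3 -m pendant '[[[3.29,0.31,-0.96],[0,0.0246,0],0.54],[[3.29,0.31,-0.96],[0,0.0246,0],0.54],[[3.29,0.31,-0.96],[0,0.0246,0],0.54],[[3.29,0.31,-0.96],[0,0.0246,0],0.54],[[3.29,0.31,-0.96],[0,0.0246,0],0.54],[[3.29,0.31,-0.96],[0,0.0246,0],0.54],[[3.29,0.31,-0.96],[0,0.0246,0],0.54],[[3.29,0.31,-0.96],[0,0.0246,0],0.54],[[3.29,0.31,-0.96],[0,0.0246,0],0.54],[[3.29,0.31,-0.96],[0,0.0246,0],0.54],[[3.29,0.31,-0.96],[0,0.0246,0],0.54],[[3.29,0.31,-0.96],[0,0.0246,0],0.54],[[3.29,0.31,-0.96],[0,0.0246,0],0.54],[[3.29,0.31,-0.96],[0,0.0246,0],0.54],[[3.29,0.31,-0.96],[0,0.0246,0],0.54],[[3.29,0.31,-0.96],[0,0.0246,0],0.54],[[3.29,0.31,-0.96],[0,0.0246,0],0.54],[[0,0,0],[0,0,0],0.54],[[0,0,0],[0,0,0],0.54]]'; python3 plan.py 0.611 0.1345 0.166 43.6 4
python3 - <<'E'
from h import *
t=bot.capture("top"); s=bot.capture("side")
crop(t,90,100,160,120,5,"t1"); crop(s,180,200,160,120,5,"s1"); print(bot.read_state()["opening"])
E
```

```text
time_s: 1.98
position: [0.6114, 0.1327, 0.2392]
tcp_rot: [[0.687, -0.0, 0.727], [-0.727, 0.0, 0.687], [-0.0, -1.0, 0.0]]
force: [-0.3, 0.2, 1.3]
opening: 0.459
n 4 d cm [-0.04, 1.83, 0.02] w [-0.0, -0.0009, -0.0001] |d| 1.83 now [0.6114 0.1327 0.2392] t 1.9833
0.458820126356005
```

View pics/t1.png

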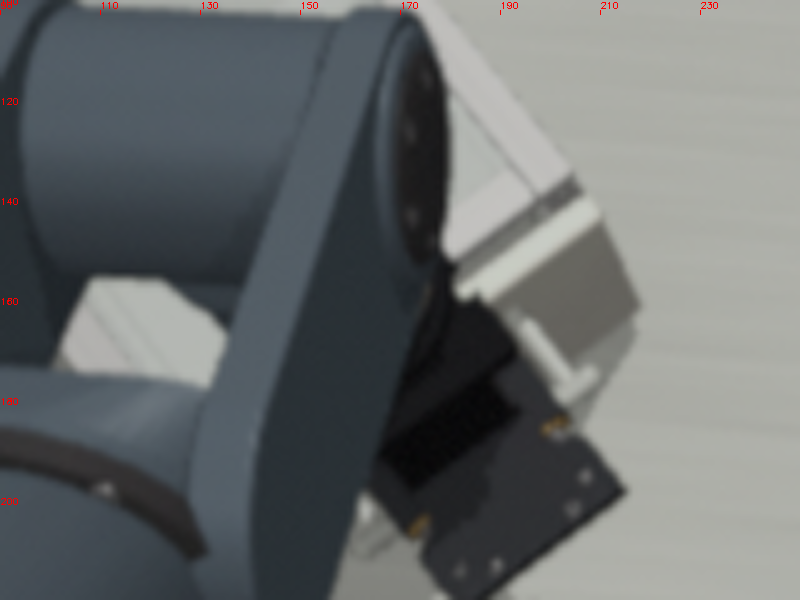

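View pics/s1.png

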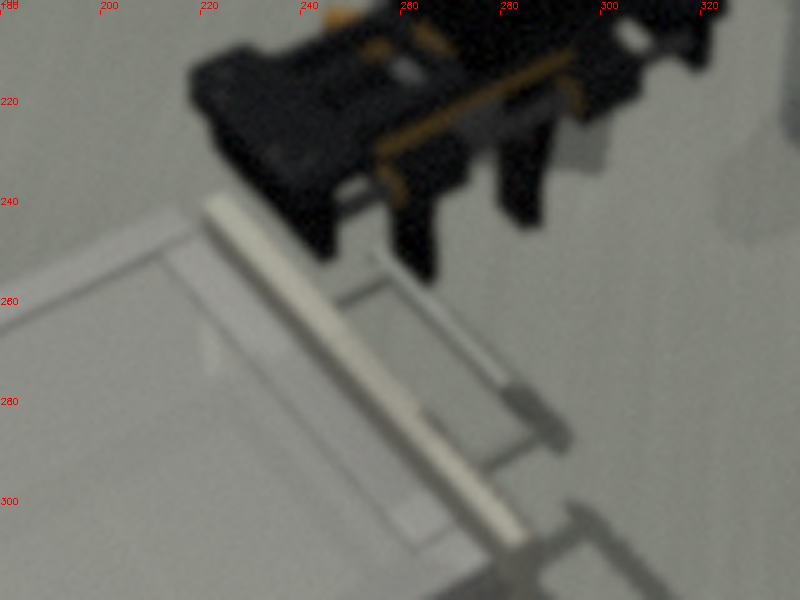

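Run:
```python
from h import *
s=bot.capture("side");st=bot.read_state();R=np.array(st["tcp_rot"]);p=np.array(st["position"])
for L in((.0375,0,.095),(-.0375,0,.095),(.0375,0,-.095),(-.0375,0,-.095),(.0095,.07,.02),(-.0095,.07,.02),(.0095,.07,-.02),(-.0095,.07,-.02),(.0375,.02,.095)): print(L,proj(s,p+R@np.array(L)).round(0))
```

```text
(0.0375, 0, 0.095) [217. 232.]
(-0.0375, 0, 0.095) [240. 257.]
(0.0375, 0, -0.095) [300. 193.]
(-0.0375, 0, -0.095) [325. 213.]
(0.0095, 0.07, 0.02) [262. 250.]
(-0.0095, 0.07, 0.02) [267. 256.]
(0.0095, 0.07, -0.02) [278. 242.]
(-0.0095, 0.07, -0.02) [284. 247.]
(0.0375, 0.02, 0.095) [218. 240.]
```

Side view: the fingers straddle the bar's line with body corners as predicted at (240,257). The geometry agrees, so I'll descend.

```bash
python3 -m pendant '[[[0,1.8,0],[0,0,0],0.54],[[0,1.8,0],[0,0,0],0.54],[[0,1.8,0],[0,0,0],0.54],[[0,1.7,0],[0,0,0],0.54],[[0,0,0],[0,0,0],0.54]]'
python3 - <<'E'
from h import *
t=bot.capture("top"); s=bot.capture("side")
crop(s,180,200,160,120,5,"s2")
E
```

```text
time_s: 2.55
position: [0.6075, 0.1362, 0.1655]
tcp_rot: [[0.691, -0.007, 0.723], [-0.723, -0.0, 0.691], [-0.005, -1.0, -0.005]]
force: [-1.5, 0.2, 0.9]
opening: 0.461
```

View pics/s2.png

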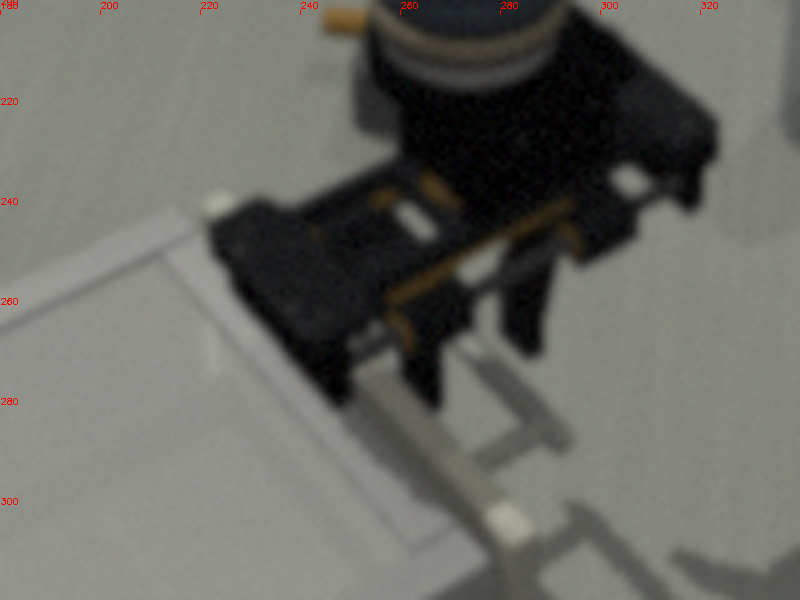

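Fingers at (264,278) and (285,268) are on either side of the bar. Closing.

```bash
python3 -m pendant '[[[0,0,0],[0,0,0],0.8],[[0,0,0],[0,0,0],1],[[0,0,0],[0,0,0],1],[[0,0,0],[0,0,0],1],[[0,0,0],[0,0,0],1]]'; python3 -m pendant '[[[0,0,0],[0,0,0],1],[[0,0,0],[0,0,0],1],[[0,0,0],[0,0,0],1]]'
```

```text
time_s: 3.07
position: [0.6107, 0.1346, 0.1692]
tcp_rot: [[0.689, 0.001, 0.724], [-0.724, 0.0, 0.689], [0.001, -1.0, 0.001]]
force: [0.4, -0.4, -0.1]
opening: 0.167
time_s: 3.32
position: [0.6108, 0.1346, 0.1691]
tcp_rot: [[0.689, 0.001, 0.724], [-0.724, 0.0, 0.689], [0.001, -1.0, 0.001]]
force: [-0.8, -0.1, 3.4]
opening: 0.12
```

```bash
python3 -m pendant '[[[0,0,-0.3],[0,0,0],1],[[0,0,-0.6],[0,0,0],1],[[0,0,-1],[0,0,0],1],[[0,0,-1],[0,0,0],1],[[0,0,-1],[0,0,0],1],[[0,0,-1],[0,0,0],1],[[0,0,-1],[0,0,0],1],[[0,0,-1],[0,0,0],1],[[0,0,-1],[0,0,0],1],[[0,0,-1],[0,0,0],1],[[0,0,-1],[0,0,0],1],[[0,0,-1],[0,0,0],1],[[0,0,-1],[0,0,0],1],[[0,0,-1],[0,0,0],1],[[0,0,-1],[0,0,0],1],[[0,0,-1],[0,0,0],1],[[0,0,-0.6],[0,0,0],1],[[0,0,0],[0,0,0],1],[[0,0,0],[0,0,0],1]]'
python3 - <<'E'
from h import *
t=bot.capture("top"); s=bot.capture("side")
crop(s,180,190,190,140,4,"s3")
E
```

```text
time_s: 4.9
position: [0.501, 0.0303, 0.1691]
tcp_rot: [[0.685, 0.01, 0.728], [-0.728, 0.006, 0.685], [0.002, -1.0, 0.011]]
force: [9.0, 18.9, -0.4]
opening: 0.132
```

View pics/s3.png

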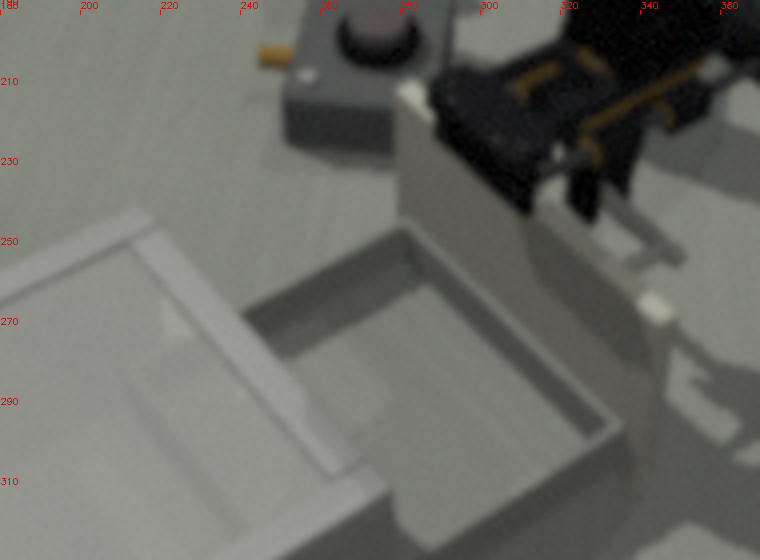

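Drawer is out: the tray is uncovered around (290,330)–(400,250), about 20 N along the pull axis shows the stop, and handle (0.501,0.030) matches the predicted 0.16 m. Next I'll find the box's neighbours, to choose the jaw direction.

```bash
python3 - <<'E'
from h import *
t=bot.capture("top");img=t["img"].astype(int)
hsv=cv2.cvtColor(t["img"],cv2.COLOR_RGB2HSV)
cv2.imwrite("pics/t4.png",cv2.cvtColor(t["img"],cv2.COLOR_RGB2BGR))
o=np.array([.590,-.362]);th=np.radians(-7.8);R=np.array([[np.cos(th),-np.sin(th)],[np.sin(th),np.cos(th)]])
# red lid corners / black corners by eye from crop tmid, at z=.09
for nm,l in (("red",[(368.5,169.5),(391,162),(399.5,184.5),(377,192.5)]),("jar",[(381,289)])):
    c=np.array([onz(t,*p,.09)[:2] for p in l]);print(nm,c.mean(0).round(3),((c-o)@R).round(3).tolist())
crop(t,415,165,60,60,10,"tb")
E
python3 plan.py 0.501 0.0303 0.169 43.6 1; python3 -m pendant '[[[0,0,0.2],[0,0,0],0.54],[[0,0,0],[0,0,0],0.54],[[0,0,0],[0,0,0],0.54],[[0,0,0],[0,0,0],0.54]]'
```

```text
red [ 0.688 -0.298] [[0.098, 0.113], [0.127, 0.067], [0.079, 0.04], [0.05, 0.085]]
jar [ 0.441 -0.302] [[-0.156, 0.04]]
n 1 d cm [-0.0, 0.01, -0.01] w [-0.0106, -0.0047, 0.0024] |d| 0.01 now [0.5011 0.0303 0.1691] t 5.05
time_s: 5.38
position: [0.4981, 0.0286, 0.1681]
tcp_rot: [[0.689, -0.003, 0.724], [-0.724, -0.0, 0.689], [-0.002, -1.0, -0.002]]
force: [-0.9, -0.4, 0.3]
opening: 0.343
```

View pics/tb.png

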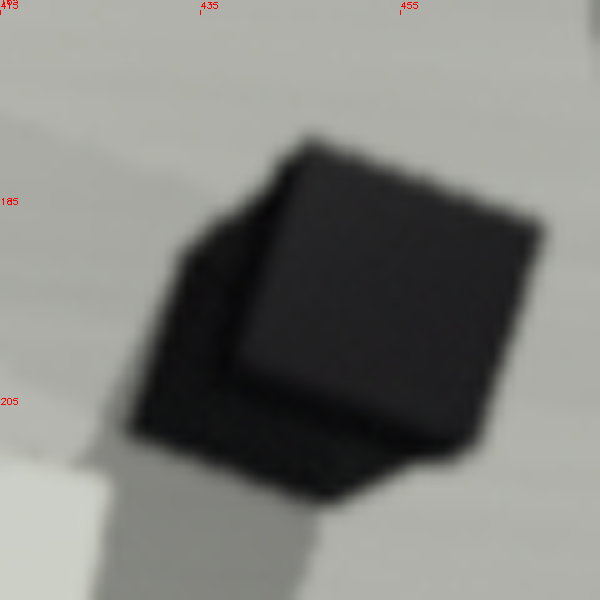

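View pics/t4.png

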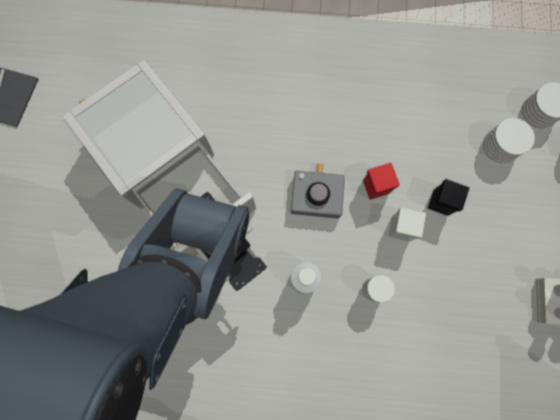

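```bash
python3 -m pendant '[[[0,-1,0],[0,0,0],0.54],[[0,-3,0],[0,0,0],0.5],[[0,-3,0],[0,0,0],0.3],[[0,-2.5,0],[0,0,0],0.2]]'; python3 plan.py 0.590 -0.362 0.25 -7.8 13
```

```text
time_s: 5.72
position: [0.4991, 0.0286, 0.2653]
tcp_rot: [[0.689, -0.001, 0.725], [-0.725, -0.0, 0.689], [-0.0, -1.0, -0.001]]
force: [0.3, -0.4, 0.1]
opening: 0.574
n 13 d cm [3.17, 0.12, -0.38] w [0.0001, 0.069, 0.0] |d| 3.19 now [0.4991 0.0286 0.2653] t 5.7167
```

```bash
python3 -m pendant '[[[3.17,0.12,-0.38],[0,0.069,0],0],[[3.17,0.12,-0.38],[0,0.069,0],0],[[3.17,0.12,-0.38],[0,0.069,0],0],[[3.17,0.12,-0.38],[0,0.069,0],0],[[3.17,0.12,-0.38],[0,0.069,0],0],[[3.17,0.12,-0.38],[0,0.069,0],0],[[3.17,0.12,-0.38],[0,0.069,0],0],[[3.17,0.12,-0.38],[0,0.069,0],0],[[3.17,0.12,-0.38],[0,0.069,0],0],[[3.17,0.12,-0.38],[0,0.069,0],0],[[3.17,0.12,-0.38],[0,0.069,0],0],[[3.17,0.12,-0.38],[0,0.069,0],0],[[3.17,0.12,-0.38],[0,0.069,0],0],[[0,0,0],[0,0,0],0],[[0,0,0],[0,0,0],0],[[0,0,0],[0,0,0],0]]'; python3 plan.py 0.590 -0.362 0.13 -7.8 6
python3 - <<'E'
from h import *
t=bot.capture("top"); s=bot.capture("side")
crop(s,230,80,140,110,5,"s5"); crop(t,350,150,140,110,5,"t5")
st=bot.read_state();R=np.array(st["tcp_rot"]);p=np.array(st["position"]);print(st["opening"])
E
```

```text
time_s: 7.05
position: [0.5893, -0.3617, 0.2479]
tcp_rot: [[-0.136, -0.001, 0.991], [-0.991, 0.001, -0.136], [-0.001, -1.0, -0.001]]
force: [0.9, 0.1, 0.0]
opening: 1.001
n 6 d cm [0.0, 1.96, 0.01] w [0.0002, -0.0001, -0.0002] |d| 1.96 now [ 0.5893 -0.3617  0.2479] t 7.05
1.0004152535076598
```

View pics/s5.png

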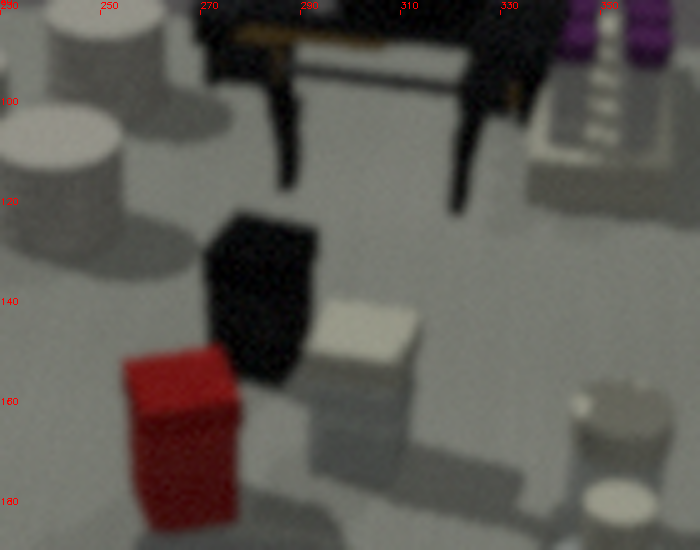

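Fingers at (287,117) and (320,121) are centred over the box at (302,145). Descending.

```bash
python3 -m pendant '[[[0,2.2,0],[0,0,0],0],[[0,2.2,0],[0,0,0],0],[[0,2.2,0],[0,0,0],0],[[0,2.2,0],[0,0,0],0],[[0,1.8,0],[0,0,0],0],[[0,1.2,0],[0,0,0],0],[[0,0,0],[0,0,0],0]]'
python3 - <<'E'
from h import *
s=bot.capture("side"); crop(s,230,80,140,110,5,"s6")
E
```

```text
time_s: 7.73
position: [0.5891, -0.3595, 0.1271]
tcp_rot: [[-0.134, -0.005, 0.991], [-0.991, 0.004, -0.134], [-0.003, -1.0, -0.005]]
force: [-1.1, 0.5, 0.5]
opening: 0.998
```

View pics/s6.png

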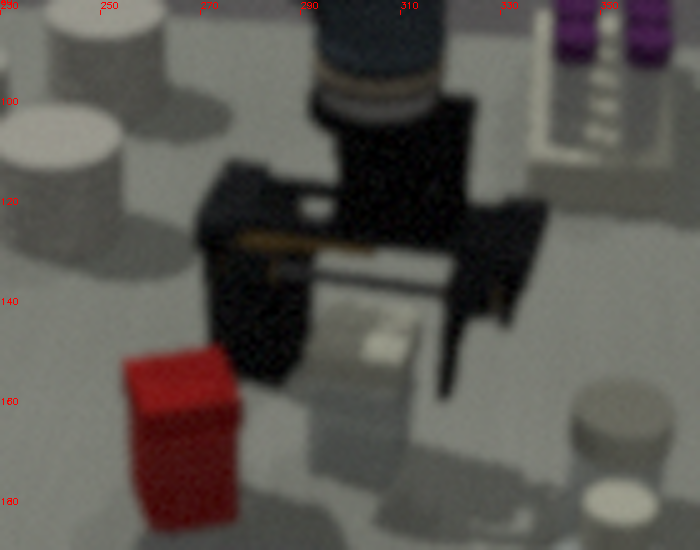

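Fingers straddle the lid at (302,147). Closing.

```bash
python3 -m pendant '[[[0,0,0],[0,0,0],0.25],[[0,0,0],[0,0,0],0.4],[[0,0,0],[0,0,0],1],[[0,0,0],[0,0,0],1],[[0,0,0],[0,0,0],1],[[0,0,0],[0,0,0],1],[[0,0,0],[0,0,0],1]]'
```

```text
time_s: 8.37
position: [0.5905, -0.3622, 0.1307]
tcp_rot: [[-0.136, 0.001, 0.991], [-0.991, -0.001, -0.136], [0.001, -1.0, 0.001]]
force: [0.3, 0.3, 3.1]
opening: 0.662
```

```bash
python3 -m pendant '[[[0,-0.5,0],[0,0,0],1],[[0,-2,0],[0,0,0],1],[[0,-3,0],[0,0,0],1],[[0,-3.5,0],[0,0,0],1],[[0,-3.5,0],[0,0,0],1],[[0,-3,0],[0,0,0],1],[[0,-1.5,0],[0,0,0],1],[[0,0,0],[0,0,0],1]]';  python3 plan.py 0.598 0.1227 0.30 -46.4 17
python3 - <<'E'
from h import *
s=bot.capture("side"); crop(s,230,40,140,130,4,"s7")
E
```

```text
time_s: 9.03
position: [0.5916, -0.363, 0.3052]
tcp_rot: [[-0.136, 0.007, 0.991], [-0.991, -0.006, -0.136], [0.005, -1.0, 0.008]]
force: [0.2, 0.4, -1.1]
opening: 0.663
n 17 d cm [-2.63, 0.02, -1.24] w [-0.0005, 0.0396, 0.0001] |d| 2.91 now [ 0.5916 -0.363   0.3052] t 9.0333
```

View pics/s7.png

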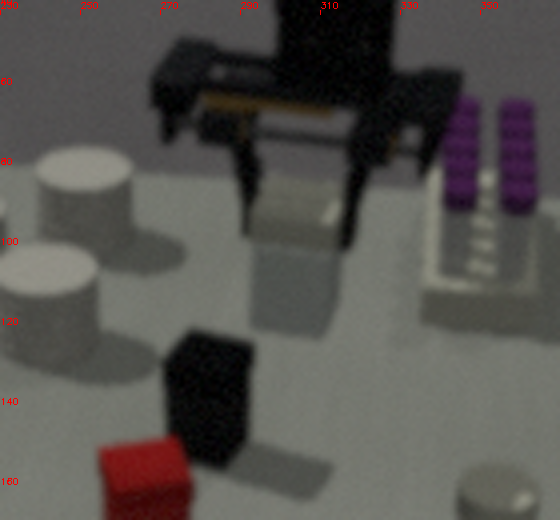

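The box is held square by the lid, off the table at (300,105). Carrying it over with a gentle start and finish.

```bash
python3 -m pendant '[[[-2.63,0,-1.24],[0,0.0396,0],1],[[-2.63,0,-1.24],[0,0.0396,0],1],[[-2.63,0,-1.24],[0,0.0396,0],1],[[-2.63,0,-1.24],[0,0.0396,0],1],[[-2.63,0,-1.24],[0,0.0396,0],1],[[-2.63,0,-1.24],[0,0.0396,0],1],[[-2.63,0,-1.24],[0,0.0396,0],1],[[-2.63,0,-1.24],[0,0.0396,0],1],[[-2.63,0,-1.24],[0,0.0396,0],1],[[-2.63,0,-1.24],[0,0.0396,0],1],[[-2.63,0,-1.24],[0,0.0396,0],1],[[-2.63,0,-1.24],[0,0.0396,0],1],[[-2.63,0,-1.24],[0,0.0396,0],1],[[-2.63,0,-1.24],[0,0.0396,0],1],[[-2.63,0,-1.24],[0,0.0396,0],1],[[-2.63,0,-1.24],[0,0.0396,0],1],[[-2.63,0,-1.24],[0,0.0396,0],1],[[0,0,0],[0,0,0],1],[[0,0,0],[0,0,0],1],[[0,0,0],[0,0,0],1]]';  python3 - <<'E'
from h import *
s=bot.capture("side");t=bot.capture("top"); crop(s,180,170,190,150,4,"s8"); crop(t,90,90,170,130,4,"t8")
E
python3 plan.py 0.598 0.1227 0.16 -46.4 8
```

```text
time_s: 10.75
position: [0.5949, 0.1228, 0.2978]
tcp_rot: [[-0.723, -0.005, 0.691], [-0.691, -0.001, -0.723], [0.004, -1.0, -0.003]]
force: [-0.4, -1.9, -2.0]
opening: 0.661
n 8 d cm [-0.03, 1.73, 0.02] w [0.0002, -0.0001, 0.0003] |d| 1.73 now [0.5954 0.122  0.2987] t 10.85
```

View pics/s8.png

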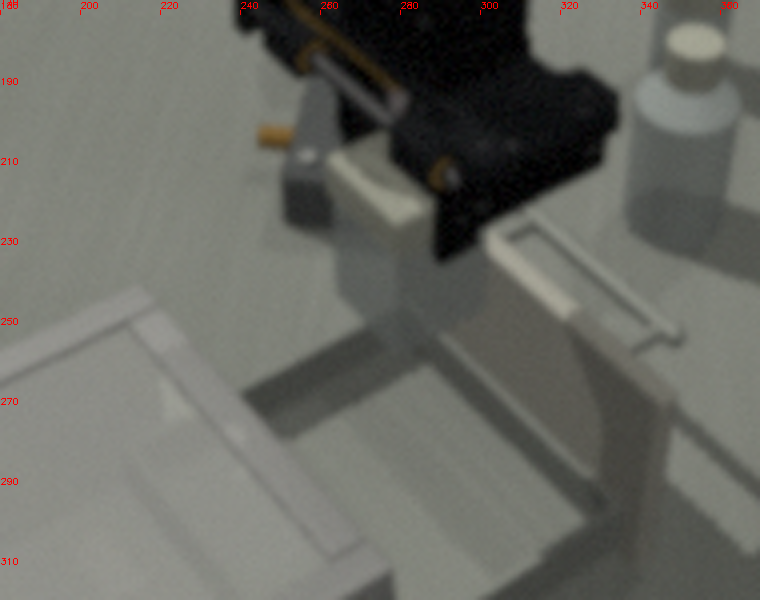

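View pics/t8.png

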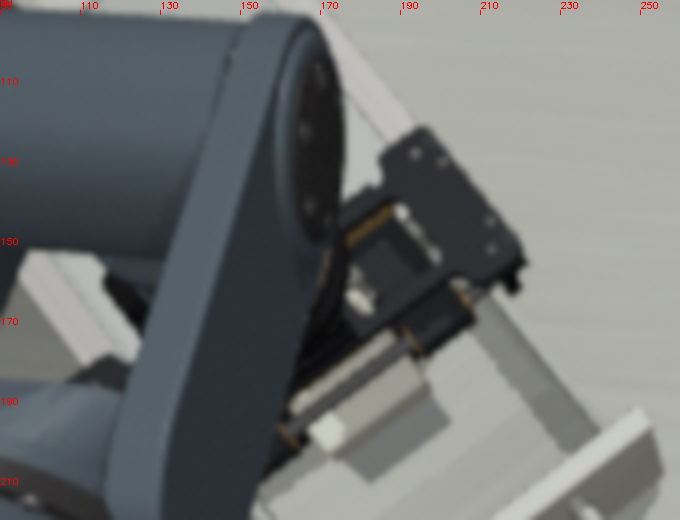

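Run:
```python
from h import *
s=bot.capture("side");t=bot.capture("top")
yaw=np.radians(43.5);X=np.array([np.cos(yaw),np.sin(yaw)]);Y=np.array([-X[1],X[0]]);o=np.array([.6589,.1804])
def rep(n,w): w=w[:2]-o;print(n,(w@X).round(4),(w@Y).round(4))
rep("handle end",onz(s,309.5,222,.112));rep("handle end",onz(s,349.5,255,.112))
rep("front top inner L (top view)",onz(t,250,191.5,.141))
rep("front top outer R side",onz(s,300,230,.141)); rep("front top",onz(s,347,269,.141))
rep("tcp",np.array(bot.read_state()["position"]))
```

```text
handle end -0.2148 -0.0631
handle end -0.2175 0.0651
front top inner L (top view) -0.1593 -0.1071
front top outer R side -0.1612 -0.032
front top -0.1666 0.1075
tcp -0.086 0.001
```

Drawer still at its stop (front inner face −0.159 m). The box will land at about −16 mm in x and 0 in y from the floor centre. Lowering it.

```bash
python3 -m pendant '[[[0,1,0],[0,0,0],1],[[0,2.2,0],[0,0,0],1],[[0,2.5,0],[0,0,0],1],[[0,2.5,0],[0,0,0],1],[[0,2.5,0],[0,0,0],1],[[0,1.8,0],[0,0,0],1],[[0,1,0],[0,0,0],1],[[0,0.5,0],[0,0,0],1],[[0,0,0],[0,0,0],1],[[0,0,0],[0,0,0],1]]';  python3 - <<'E'
from h import *
s=bot.capture("side"); crop(s,180,170,190,150,4,"s9");print(np.round(bot.read_state()["position"],4),np.round(bot.read_state()["force"],1))
E
```

```text
time_s: 11.78
position: [0.5968, 0.1229, 0.1606]
tcp_rot: [[-0.724, 0.001, 0.69], [-0.69, 0.0, -0.724], [-0.001, -1.0, 0.001]]
force: [0.7, 0.2, -2.5]
opening: 0.665
[0.5971 0.123  0.1611] [ 0.8 -0.6 -1.2]
```

View pics/s9.png

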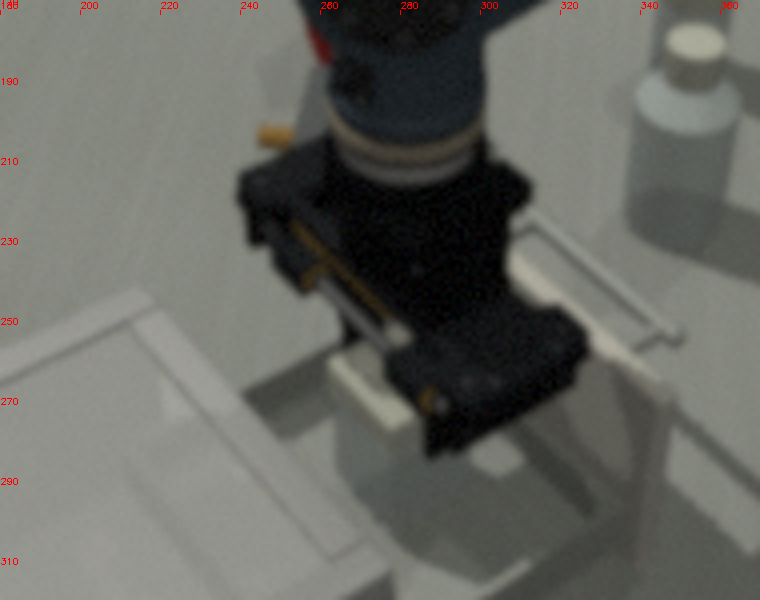

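Box upright in the tray, lid edge (265–283, 260–277), with about 9 mm to go.

```bash
python3 -m pendant '[[[0,0.3,0],[0,0,0],1],[[0,0.3,0],[0,0,0],1],[[0,0.15,0],[0,0,0],1],[[0,0,0],[0,0,0],1],[[0,0,0],[0,0,0],1]]'; python3 -m pendant '[[[0,0.1,0],[0,0,0],1],[[0,0.1,0],[0,0,0],1],[[0,0,0],[0,0,0],1],[[0,0,0],[0,0,0],1]]'
```

```text
time_s: 12.25
position: [0.5962, 0.1232, 0.1525]
tcp_rot: [[-0.724, 0.0, 0.69], [-0.69, 0.0, -0.724], [-0.0, -1.0, 0.0]]
force: [-0.8, 0.2, -1.9]
opening: 0.663
time_s: 12.58
position: [0.5965, 0.1232, 0.1516]
tcp_rot: [[-0.724, 0.001, 0.69], [-0.69, 0.0, -0.724], [-0.001, -1.0, 0.001]]
force: [-1.3, -1.1, 5.2]
opening: 0.667
```

Contact: +5 N up at z=0.1516 (0.1517 expected). Releasing.

```bash
python3 -m pendant '[[[0,0,0],[0,0,0],0.25],[[0,0,0],[0,0,0],0.15],[[0,0,0],[0,0,0],0.05],[[0,0,0],[0,0,0],0],[[0,0,0],[0,0,0],0],[[0,0,0],[0,0,0],0],[[0,-0.5,0],[0,0,0],0],[[0,-2,0],[0,0,0],0],[[0,-3,0],[0,0,0],0],[[0,-3.5,0],[0,0,0],0],[[0,-2,0],[0,0,0],0],[[0,0,0],[0,0,0],0]]';  python3 - <<'E'
from h import *
s=bot.capture("side");t=bot.capture("top"); crop(s,180,170,190,150,4,"s10"); crop(t,90,90,170,140,4,"t10");print(np.round(bot.read_state()["position"],4),np.round(bot.read_state()["force"],1))
E
python3 plan.py 0.499 0.0295 0.25 43.6 15
```

```text
time_s: 13.58
position: [0.5991, 0.1233, 0.2663]
tcp_rot: [[-0.724, 0.011, 0.69], [-0.69, 0.0, -0.724], [-0.008, -1.0, 0.008]]
force: [0.6, 0.5, -0.0]
opening: 0.996
[0.5964 0.1231 0.2616] [0.  0.7 0.2]
n 15 d cm [0.75, 0.08, -0.67] w [-0.0002, -0.1047, -0.0] |d| 1.0 now [0.5964 0.1231 0.2616] t 13.6833
```

View pics/s10.png

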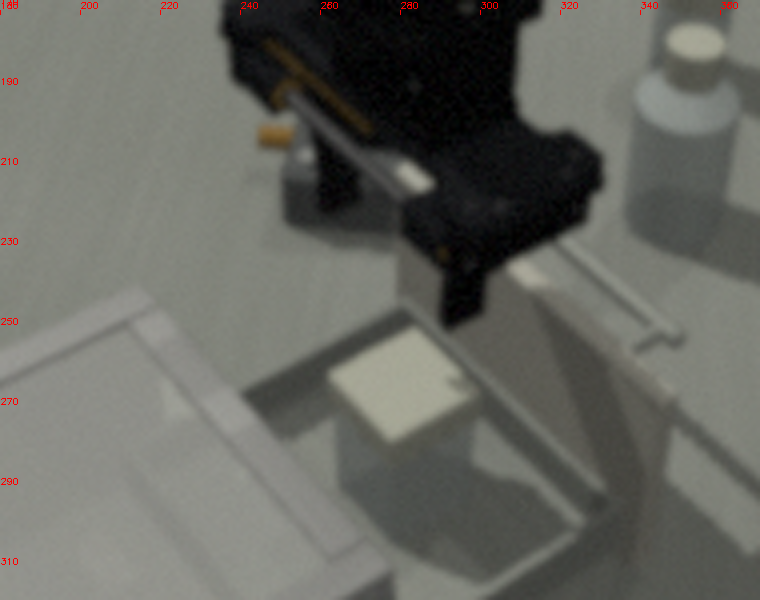

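Box stands upright in the tray, lid at (263–297, 251–281). I'll confirm its position by ray while moving to the handle.

```bash
python3 - <<'E'
from h import *
s=bot.capture("side")
yaw=np.radians(43.5);X=np.array([np.cos(yaw),np.sin(yaw)]);Y=np.array([-X[1],X[0]]);o=np.array([.6589,.1804])
c=np.array([onz(s,*p,.111) for p in((262,263.5),(284,251),(298.5,268),(277.5,281))]);print(c.mean(0),[np.linalg.norm(c[i]-c[i-1]).round(3) for i in range(4)])
w=c.mean(0)[:2]-o;print(w@X+.07,w@Y)
E
python3 -m pendant '[[[0.75,0.08,-0.67],[0,-0.1047,0],0.3],[[0.75,0.08,-0.67],[0,-0.1047,0],0.5],[[0.75,0.08,-0.67],[0,-0.1047,0],0.54],[[0.75,0.08,-0.67],[0,-0.1047,0],0.54],[[0.75,0.08,-0.67],[0,-0.1047,0],0.54],[[0.75,0.08,-0.67],[0,-0.1047,0],0.54],[[0.75,0.08,-0.67],[0,-0.1047,0],0.54],[[0.75,0.08,-0.67],[0,-0.1047,0],0.54],[[0.75,0.08,-0.67],[0,-0.1047,0],0.54],[[0.75,0.08,-0.67],[0,-0.1047,0],0.54],[[0.75,0.08,-0.67],[0,-0.1047,0],0.54],[[0.75,0.08,-0.67],[0,-0.1047,0],0.54],[[0.75,0.08,-0.67],[0,-0.1047,0],0.54],[[0.75,0.08,-0.67],[0,-0.1047,0],0.54],[[0.75,0.08,-0.67],[0,-0.1047,0],0.54],[[0,0,0],[0,0,0],0.54],[[0,0,0],[0,0,0],0.54],[[0,0,0],[0,0,0],0.54]]'
python3 plan.py 0.5005 0.030 0.168 43.6 5
```

```text
[0.59596159 0.1245509  0.111     ] [np.float64(0.056), np.float64(0.058), np.float64(0.056), np.float64(0.054)]
-0.014097886959956993 0.0028124369665728424
time_s: 15.23
position: [0.4977, 0.0294, 0.2476]
tcp_rot: [[0.688, -0.002, 0.726], [-0.726, 0.001, 0.688], [-0.002, -1.0, -0.001]]
force: [-0.0, -0.5, -0.5]
opening: 0.46
n 5 d cm [0.03, 1.59, 0.05] w [0.0002, -0.0005, -0.0004] |d| 1.59 now [0.4977 0.0294 0.2476] t 15.2333
```

```bash
python3 -m pendant '[[[0,1.6,0.1],[0,0,0],0.54],[[0,1.6,0.1],[0,0,0],0.54],[[0,1.6,0],[0,0,0],0.54],[[0,1.6,0],[0,0,0],0.54],[[0,1.5,0],[0,0,0],0.54],[[0,0,0],[0,0,0],0.54],[[0,0,0],[0,0,0],0.54]]'
python3 - <<'E'
from h import *
s=bot.capture("side"); crop(s,180,170,190,150,4,"s11");print(np.round(bot.read_state()["position"],4),np.round(bot.read_state()["force"],1))
E
```

```text
time_s: 15.82
position: [0.4992, 0.031, 0.1688]
tcp_rot: [[0.689, -0.002, 0.724], [-0.724, 0.0, 0.689], [-0.002, -1.0, -0.001]]
force: [0.0, 0.7, -0.3]
opening: 0.461
[0.4997 0.0308 0.1695] [-0.3 -0.1  0.3]
```

View pics/s11.png

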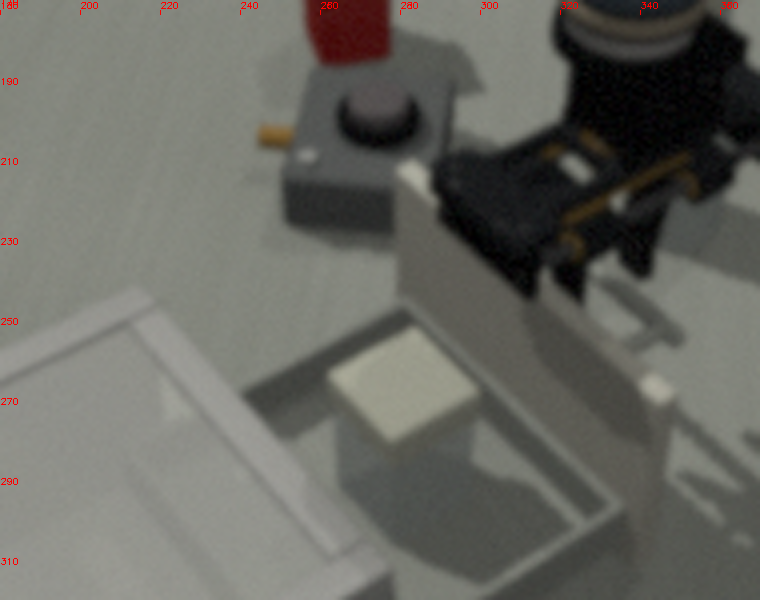

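Fingers at (322,245) and (339,240) are on either side of the bar, and the box is undisturbed. Gripping and pushing gently.

```bash
python3 -m pendant '[[[0,0,0],[0,0,0],0.8],[[0,0,0],[0,0,0],1],[[0,0,0],[0,0,0],1],[[0,0,0],[0,0,0],1],[[0,0,0],[0,0,0],1],[[0,0,0],[0,0,0],1]]'; python3 -m pendant '[[[0,0,0.2],[0,0,0],1],[[0,0,0.4],[0,0,0],1],[[0,0,0.6],[0,0,0],1],[[0,0,0.8],[0,0,0],1],[[0,0,0.8],[0,0,0],1],[[0,0,0.8],[0,0,0],1],[[0,0,0.8],[0,0,0],1],[[0,0,0.8],[0,0,0],1],[[0,0,0.8],[0,0,0],1],[[0,0,0.8],[0,0,0],1],[[0,0,0.8],[0,0,0],1],[[0,0,0.8],[0,0,0],1],[[0,0,0.8],[0,0,0],1],[[0,0,0.8],[0,0,0],1],[[0,0,0.8],[0,0,0],1],[[0,0,0.8],[0,0,0],1],[[0,0,0.8],[0,0,0],1],[[0,0,0.8],[0,0,0],1],[[0,0,0.6],[0,0,0],1],[[0,0,0.4],[0,0,0],1]]'
```

```text
time_s: 16.37
position: [0.5009, 0.0313, 0.1699]
tcp_rot: [[0.688, 0.004, 0.726], [-0.726, 0.002, 0.688], [0.001, -1.0, 0.004]]
force: [2.7, 6.3, -0.4]
opening: 0.128
time_s: 18.03
position: [0.6035, 0.1289, 0.1699]
tcp_rot: [[0.69, 0.002, 0.724], [-0.724, -0.0, 0.69], [0.001, -1.0, 0.001]]
force: [-0.6, -1.6, 6.3]
opening: 0.124
```

Run:
```python
from h import *
s=bot.capture("side"); crop(s,180,190,190,150,4,"s12");print(np.round(bot.read_state()["position"],4),np.round(bot.read_state()["force"],1))
h=np.array(bot.read_state()["position"])[:2]
yaw=np.radians(43.5);X=np.array([np.cos(yaw),np.sin(yaw)]);Y=np.array([-X[1],X[0]]);st=np.array([.501,.0303])
print("remaining to home mm",160-1000*(h-st)@X,"lateral",(h-st)@Y*1000)
```

```text
[0.604  0.1294 0.17  ] [1.7 1.4 4.7]
remaining to home mm 17.044261425451168 lateral 0.9404340193406915
```

View pics/s12.png

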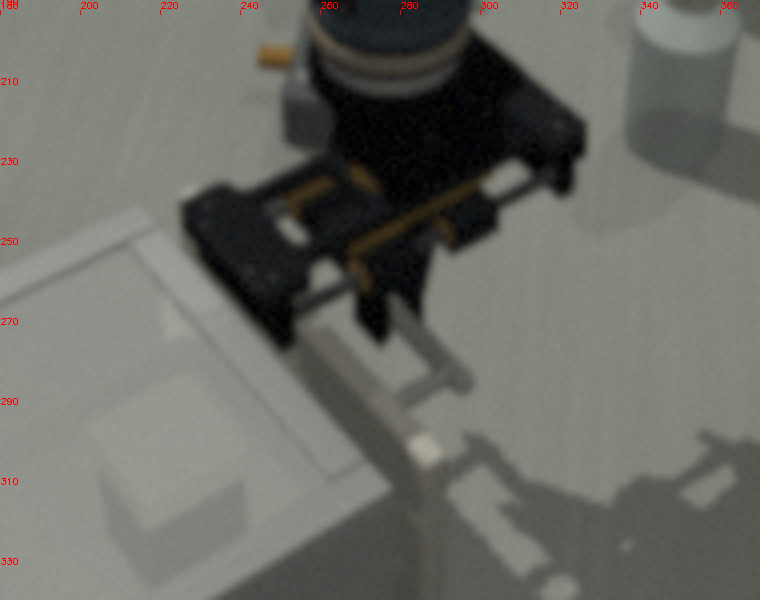

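Drawer nearly in, and the box is visible upright through the clear top at (220,310). About 17 mm left.

```bash
python3 -m pendant '[[[0,0,0.3],[0,0,0],1],[[0,0,0.4],[0,0,0],1],[[0,0,0.4],[0,0,0],1],[[0,0,0.3],[0,0,0],1],[[0,0,0.2],[0,0,0],1],[[0,0,0],[0,0,0],1],[[0,0,0],[0,0,0],1]]';python3 -m pendant '[[[0,0,0.15],[0,0,0],1],[[0,0,0.15],[0,0,0],1],[[0,0,0],[0,0,0],1]]'
```

```text
time_s: 18.67
position: [0.6149, 0.1397, 0.1699]
tcp_rot: [[0.69, 0.002, 0.724], [-0.724, 0.0, 0.69], [0.001, -1.0, 0.002]]
force: [0.7, -0.1, 5.0]
opening: 0.126
time_s: 18.92
position: [0.6168, 0.1415, 0.1699]
tcp_rot: [[0.69, 0.001, 0.724], [-0.724, -0.0, 0.69], [0.001, -1.0, 0.001]]
force: [-0.3, -1.3, 5.3]
opening: 0.125
```

```bash
python3 -m pendant '[[[0,0,0.15],[0,0,0],1],[[0,0,0.15],[0,0,0],1],[[0,0,0],[0,0,0],1],[[0,0,0],[0,0,0],1]]'; python3 -m pendant '[[[0,0,0.15],[0,0,0],1],[[0,0,0.15],[0,0,0],1],[[0,0,0],[0,0,0],1],[[0,0,0],[0,0,0],1]]'
```

```text
time_s: 19.25
position: [0.6173, 0.142, 0.1699]
tcp_rot: [[0.69, -0.003, 0.723], [-0.723, -0.003, 0.69], [0.0, -1.0, -0.005]]
force: [-2.9, -5.9, 8.6]
opening: 0.125
time_s: 19.58
position: [0.6177, 0.1423, 0.1699]
tcp_rot: [[0.691, -0.008, 0.723], [-0.723, -0.007, 0.691], [-0.001, -1.0, -0.011]]
force: [-7.3, -11.5, 12.3]
opening: 0.125
```

Force rises to about 13 N against the end stop, so it's home. Release, lift clear and check.

```bash
python3 -m pendant '[[[0,0,0],[0,0,0],0.7],[[0,0,0],[0,0,0],0.54],[[0,0,0],[0,0,0],0.54],[[0,0,0],[0,0,0],0.54],[[0,0,0],[0,0,0],0.54]]'; python3 -m pendant '[[[0,-1,-0.3],[0,0,0],0.54],[[0,-2.5,0],[0,0,0],0.54],[[0,-3,0],[0,0,0],0.54],[[0,-3,0],[0,0,0],0.6],[[0,0,0],[0,0,0],0.8],[[0,0,0],[0,0,0],1]]'; python3 plan.py 0.646 -0.155 0.20 43.6 11
python3 - <<'E'
from h import *
s=bot.capture("side"); crop(s,100,190,200,150,4,"s13")
E
```

```text
time_s: 20.0
position: [0.6204, 0.146, 0.1688]
tcp_rot: [[0.69, -0.001, 0.724], [-0.724, 0.001, 0.69], [-0.001, -1.0, -0.0]]
force: [1.2, -0.0, 0.0]
opening: 0.406
time_s: 20.5
position: [0.6195, 0.1438, 0.2674]
tcp_rot: [[0.69, 0.006, 0.724], [-0.724, 0.0, 0.69], [0.004, -1.0, 0.005]]
force: [-0.9, 0.4, 0.1]
opening: 0.323
n 11 d cm [2.13, 0.61, -1.7] w [-0.0004, 0.0, 0.0003] |d| 2.8 now [0.6195 0.1438 0.2674] t 20.5
```

View pics/s13.png

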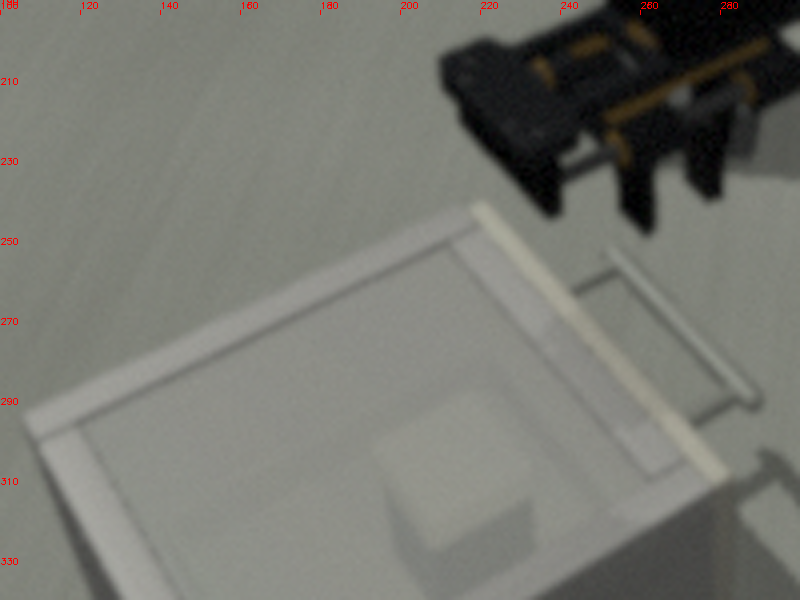

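```bash
python3 -m pendant '[[[2.13,0.6,-1.7],[0,0,0],1],[[2.13,0.6,-1.7],[0,0,0],1],[[2.13,0.6,-1.7],[0,0,0],1],[[2.13,0.6,-1.7],[0,0,0],1],[[2.13,0.6,-1.7],[0,0,0],1],[[2.13,0.6,-1.7],[0,0,0],1],[[2.13,0.6,-1.7],[0,0,0],1],[[2.13,0.6,-1.7],[0,0,0],1],[[2.13,0.6,-1.7],[0,0,0],1],[[2.13,0.6,-1.7],[0,0,0],1],[[2.13,0.6,-1.7],[0,0,0],1],[[0,0,0],[0,0,0],1],[[0,0,0],[0,0,0],1],[[0,0,0],[0,0,0],1]]'
python3 - <<'E'
from h import *
s=bot.capture("side");t=bot.capture("top"); crop(s,180,110,190,150,4,"s14");crop(t,60,55,160,145,5,"t14")
yaw=np.radians(43.5);X=np.array([np.cos(yaw),np.sin(yaw)]);Y=np.array([-X[1],X[0]]);o=np.array([.6589,.1804])
c=np.array([onz(s,*p,.111) for p in((193,301),(221,286),(234,305),(208,328))]);w=c.mean(0)[:2]-o;print("box rel floor",w@X-.09,w@Y,[np.linalg.norm(c[i]-c[i-1]).round(3) for i in range(4)])
E
python3 plan.py 0.646 -0.154 0.145 43.6 3
```

```text
time_s: 21.72
position: [0.6436, -0.1545, 0.197]
tcp_rot: [[0.689, -0.003, 0.724], [-0.724, 0.002, 0.689], [-0.003, -1.0, -0.001]]
force: [0.2, 0.3, 0.1]
opening: 0.005
box rel floor -0.01618671117806189 0.007135797180686348 [np.float64(0.069), np.float64(0.061), np.float64(0.053), np.float64(0.066)]
n 3 d cm [0.05, 1.77, 0.04] w [0.0001, 0.0005, -0.0006] |d| 1.77 now [ 0.6442 -0.1537  0.198 ] t 21.8167
```

View pics/s14.png

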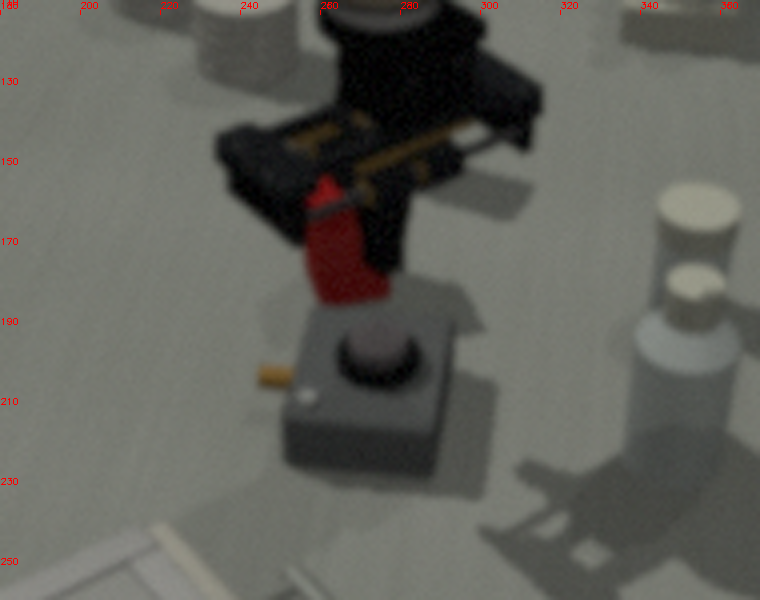

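View pics/t14.png

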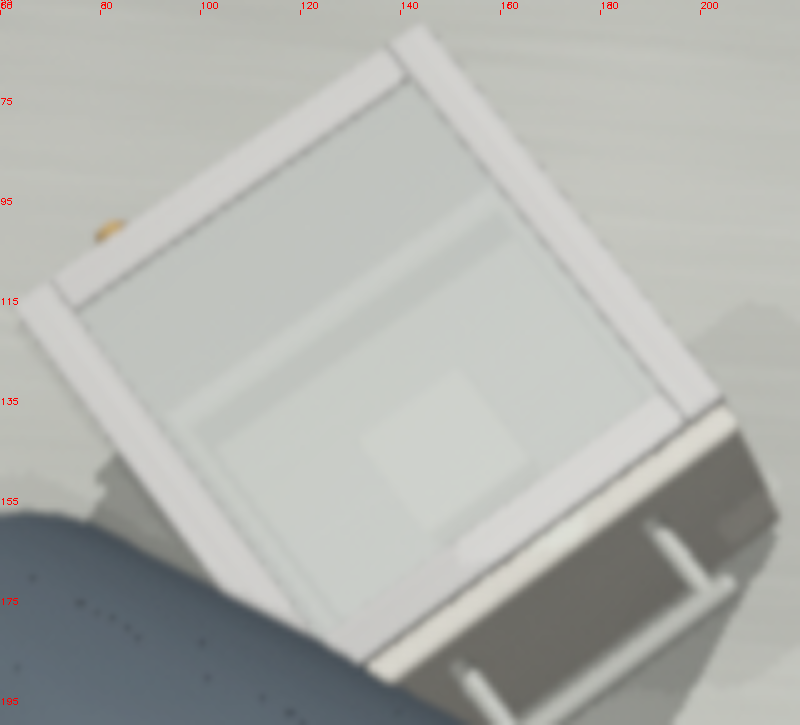

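Top view: drawer front flush with the cabinet (no dark gap), box standing at (149,146). Side view: shut fingers at (278,177) over the button at (275,197). Pressing now.

```bash
python3 -m pendant '[[[0,1.5,0.1],[0,0,0],1],[[0,2,0],[0,0,0],1],[[0,1.5,0],[0,0,0],1],[[0,0.7,0],[0,0,0],1],[[0,0,0],[0,0,0],1],[[0,0,0],[0,0,0],1]]'; python3 -m pendant '[[[0,0.3,0],[0,0,0],1],[[0,0.3,0],[0,0,0],1],[[0,0.3,0],[0,0,0],1],[[0,0.2,0],[0,0,0],1],[[0,0,0],[0,0,0],1],[[0,0,0],[0,0,0],1]]'
```

```text
time_s: 22.32
position: [0.6455, -0.1537, 0.1416]
tcp_rot: [[0.69, -0.0, 0.723], [-0.723, 0.0, 0.69], [-0.0, -1.0, -0.0]]
force: [0.4, 0.2, 0.5]
opening: 0.006
time_s: 22.82
position: [0.6464, -0.1546, 0.1316]
tcp_rot: [[0.69, 0.003, 0.724], [-0.724, -0.001, 0.69], [0.002, -1.0, 0.002]]
force: [0.9, 2.0, 5.4]
opening: 0.002
```

```bash
python3 -m pendant '[[[0,0.1,0],[0,0,0],1],[[0,0.1,0],[0,0,0],1],[[0,0,0],[0,0,0],1]]'; python3 -m pendant '[[[0,0.1,0],[0,0,0],1],[[0,0,0],[0,0,0],1],[[0,0,0],[0,0,0],1],[[0,0,0],[0,0,0],1]]'
python3 - <<'E'
from h import *
s=bot.capture("side"); crop(s,180,110,190,150,4,"s15")
E
```

```text
time_s: 23.07
position: [0.6463, -0.1546, 0.131]
tcp_rot: [[0.69, 0.003, 0.724], [-0.724, -0.001, 0.69], [0.003, -1.0, 0.002]]
force: [-1.6, 0.9, 11.5]
opening: 0.006
time_s: 23.4
position: [0.6464, -0.1546, 0.131]
tcp_rot: [[0.69, 0.003, 0.724], [-0.724, -0.001, 0.69], [0.003, -1.0, 0.002]]
force: [-2.2, 2.1, 16.7]
opening: 0.006
```

View pics/s15.png

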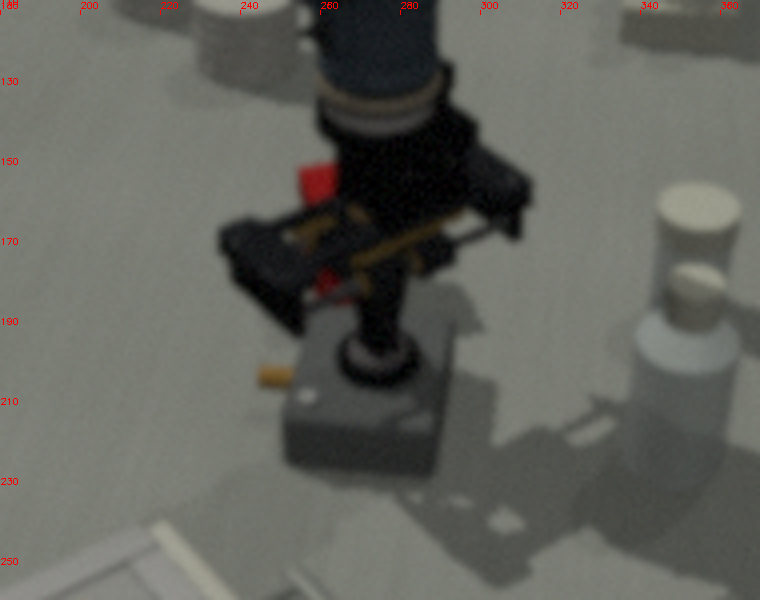

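Fully down: TCP stuck at 0.131 while force rises to 17 N, fingers on the button at (274,197). Holding to about 3 s in total, then letting go.

```bash
python3 -m pendant '[[[0,0,0],[0,0,0],1],[[0,0,0],[0,0,0],1],[[0,0,0],[0,0,0],1],[[0,0,0],[0,0,0],1],[[0,0,0],[0,0,0],1],[[0,0,0],[0,0,0],1],[[0,0,0],[0,0,0],1],[[0,0,0],[0,0,0],1],[[0,0,0],[0,0,0],1],[[0,0,0],[0,0,0],1],[[0,0,0],[0,0,0],1],[[0,0,0],[0,0,0],1],[[0,0,0],[0,0,0],1],[[0,0,0],[0,0,0],1],[[0,0,0],[0,0,0],1],[[0,0,0],[0,0,0],1],[[0,0,0],[0,0,0],1],[[0,0,0],[0,0,0],1],[[0,0,0],[0,0,0],1],[[0,0,0],[0,0,0],1]]'; python3 -m pendant '[[[0,0,0],[0,0,0],1],[[0,0,0],[0,0,0],1],[[0,0,0],[0,0,0],1],[[0,0,0],[0,0,0],1],[[0,0,0],[0,0,0],1],[[0,0,0],[0,0,0],1],[[0,0,0],[0,0,0],1],[[0,0,0],[0,0,0],1],[[0,-1,0],[0,0,0],1],[[0,-2,0],[0,0,0],1],[[0,-3,0],[0,0,0],1],[[0,-3,0],[0,0,0],1],[[0,-2,0],[0,0,0],1],[[0,0,0],[0,0,0],1],[[0,0,0],[0,0,0],1],[[0,0,0],[0,0,0],1]]'
python3 - <<'E'
from h import *
s=bot.capture("side"); cv2.imwrite("pics/s16.png",cv2.cvtColor(s["img"],cv2.COLOR_RGB2BGR));crop(s,100,160,200,150,4,"s16c")
t=bot.capture("top"); cv2.imwrite("pics/t16.png",cv2.cvtColor(t["img"],cv2.COLOR_RGB2BGR))
g=t["img"].astype(int);m=(g.min(2)>165).astype(np.uint8)
st=bot.read_state();print(st["time_s"],np.round(st["position"],3),np.round(st["force"],1))
E
```

```text
time_s: 25.12
position: [0.6464, -0.1545, 0.131]
tcp_rot: [[0.69, 0.003, 0.724], [-0.724, -0.001, 0.69], [0.003, -1.0, 0.002]]
force: [-2.0, 2.9, 15.7]
opening: 0.006
time_s: 26.45
position: [0.6443, -0.1542, 0.2361]
tcp_rot: [[0.69, -0.003, 0.724], [-0.724, 0.001, 0.69], [-0.003, -1.0, -0.001]]
force: [-0.7, 0.7, 0.2]
opening: 0.006
26.55 [ 0.644 -0.154  0.235] [0.  0.9 0. ]
```

View pics/s16c.png

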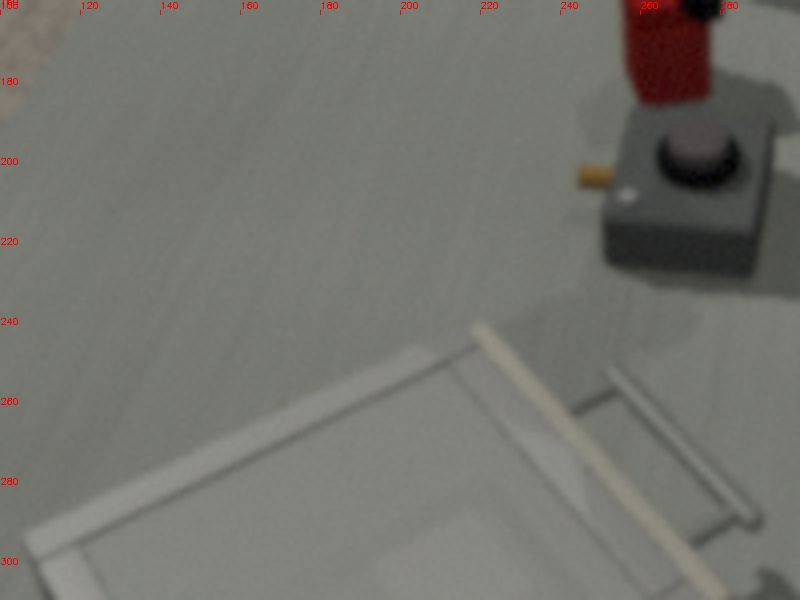

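View pics/t16.png

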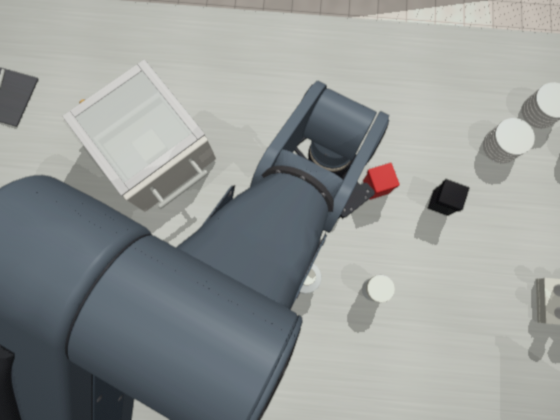

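Drawer flush, box standing inside at (147,143), button up again at (275,195), jar at (380,289) and bottle at (307,277) unmoved, contact force about 0. Handing in.

```bash
python3 -c "
from rig import bot
print(bot.hand_in()); print(bot.read_state()['time_s'])"
```

```text
the job is handed in; nothing more can be done
None
the job is handed in; nothing more can be done
```

The job is done and handed in at about 26.6 s of the 72 s allowed; no verdict was reported.

1. **Drawer out:** I gripped the handle and pulled until about 20 N at the handle showed the stop. The camera put the drawer front at about 0.159 m, matching the 0.16 m stop.
2. **Box in:** I gripped the white square box by its lid and lowered it onto the drawer floor. It touched down at the expected height with about 5 N. After release it measured about 14 mm towards the front and 3 mm to one side of the floor centre, standing upright.
3. **Drawer shut:** I pushed the drawer in until about 13 N built up against its end. The pictures showed no gap, with the box still upright inside.
4. **Purge button:** I held it fully down for about 3 s. The tool stopped at the full 7 mm depth while the force rose to about 16 N.

**Last checks:** the drawer was flush, the button was back up, the jar and bottle looked unmoved, and the tool force was about zero.

**Loose measurements:**
- **Drawer start:** the first pictures suggested the drawer began 3–7 mm out, but the push home implies about 10 mm.
- **Box in the shut drawer:** the reading through the clear top was rough: the lid sides came out at 53–69 mm instead of 58 mm. It still put the box within about 17 mm of the floor centre each way.
- **Bottle:** the arm partly hid it in the last top view.

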